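# Lock the red-lever coupling collar on the pump drive shaft

## Robot

A 7-joint arm with a two-finger parallel gripper is mounted at the origin on the work surface. World frame = base frame: x ahead of the robot, y to its left, z up, the work surface at z = 0. Lengths are in m, angles in rad, forces in N, time in s.
With the tool pointing down it reaches from about 0.425 to 0.875 m from the base axis. Payload 8.4 kg.
Tool frame: the origin (TCP) lies on the centre line of the jaws, within the pads' length; the fingertips stand 11 mm ahead of it and the grasp point (between the pads) lies 8 mm behind it (manip.finger_overhang is the distance from the TCP to the fingertips, in m); z points along the fingers, y is the line along which they close (so a half turn about z gives the same grasp; the last joint's range is limited). The gripper opens to 87 mm and grips with 3 to 60 N. Pads are 19 mm wide; open, the fingers measure 117 mm over their backs; the gripper's body (75 mm by 190 mm) begins 51 mm behind the grasp point.
Start: joints at [1.057, 0.333, 0.04, 1.465, -0.013, 1.343, -0.059], TCP at [0.262, -0.595, 0.234] pointing down, gripper open.
Joint ranges: [-2.58, 2.58], [-0.38, 2.09], [-1.3, 1.39], [0.25, 2.4], [-1.5, 4.64], [0.08, 2.09], [-2.65, 2.65]. Speed limits (rad/s): [2.22, 2.22, 2.79, 2.79, 3.14, 3.14, 3.14].

## Interface

Orientations are given as a rotation vector (axis times angle).
In Python, from plant import sensors, optics, manip, spotter gives the robot as it stands. The module is installed in compiled form; this text tells all that it offers.
- The arm moves only by the shell command python3 -m handwheel 'ROWS'. ROWS is JSON, one flat list of numbers, 7 for each row, row after row: the shift along the tool's x, y, z in cm, then the turn, a rotation vector about the tool's x, y, z in rad, then the opening in per cent of the stroke, from 0 (shut) to 100 (fully open). In form: [dx, dy, dz, wx, wy, wz, jaw, dx, dy, dz, wx, wy, wz, jaw, ...]. A call has 1 to 12 rows; each row is the pose to reach, as a shift and turn from the pose commanded when the call began, along the tool's axes at that moment; what a row does not reach only later rows make up. A row lasts 1/8 s, in which the tool goes at most 62.5 mm and 10.7 degrees, less where a joint would pass 70% of its speed; a pose out of reach is approached as far as the arm can. A call with a gripper value outside its range is refused whole. The fingers move at their own pace and stop on an object; the grip force is fixed at half the most. Time passes only in rows, so rows that repeat a pose let the fingers close. It gives the time, the measured TCP pose, the force, the opening and the grip force at its end, in the units of the state.
- sensors.read_state(): the state, without advancing time (a new reading comes with each control period).
- optics.get_image(name): name is "side" or "top" or "wrist"; returns (picture, depth): 400x640x3 uint8, red, green, blue; 400x640 float32, m along the optical axis (not along the pixel's ray), 0 where there is no reading.
- optics.get_calibration(name): a dict with "K" (3x3 intrinsics, pixels), "extrinsics" (4x4, takes a point from world to camera coordinates); the wrist camera has in their place "mount" (4x4, takes a point from camera to tool coordinates, whose origin is the TCP and whose axes are the flange's). Camera axes: x right, y up, looking along -z (the intrinsics and any distortion apply to the point x, -y, -z); pixel columns grow to the right and rows downward; lengths in m; the calibration is good to about 2 mm. The wrist camera is an equidistant fisheye: a pixel r from the principal point sees the ray r / f radians off the axis. A picture is of the moment at which its call begins: read the wrist's pose just before it. get_calibration takes no time and is no camera call.
- manip.finish_job(): hands the job in; it is judged then, once.
Trained networks look in the newest picture that a camera, given by its name, has taken for a name from the list of things; names that differ only in an ending like _2 or _b are one class to them, and where a whole thing is asked for, a point or a joint stands for the part that bears it (a point fixed in the world has none). Each returns a list of dicts, best first, with "score" (0 to 1); they miss things now and then, are a little off and sometimes report something else, mostly with a low value. They report only what shows in the picture. A call takes as long as a camera call. They do not tell look-alikes from the thing itself.
- spotter.spot_in(camera, name): "at" ([x, y, z] in m, in world coordinates, good to about 4 mm: the middle of the surface that is visible of it).
- spotter.masks_of(camera, name): "region" (400x640 bool, what is visible of it).
- spotter.tip_of(camera, name): "at" ([x, y, z] in m, in world coordinates, good to about 4 mm: a listed point, or the origin of a listed thing).
The state is a dict: "t": time; "q": joint angles; "joint_velocities": joint speeds; "joint_torque": joint torques, N m; "ee_pos": TCP position; "eef_rot": TCP orientation; "wrist_force": force on the tool from outside, world axes, zero at the start; "torque": the same for the moment, N m; "gripper_width": finger opening in m; "finger_force": force on a finger pad.
Only numpy, scipy, OpenCV 4.12 (cv2) and the standard library are available. Lean on these libraries where they do the work, as an engineer would, in place of code of your own. Each camera call takes 0.05 s, during which the arm holds its last target. There are 200 camera calls.

## Task

The pump coupling collar with the red lever sits loose on its drive shaft. Turn that collar until its set screw squarely faces the flat of the shaft (the side with the yellow paint mark), and only then press the red lever all the way down to tighten the screw, and let go. Leave the other collar, the one with the blue lever, just as it is.

Things in the scene. Friction and masses are not known exactly. Their poses are not given: they have to be found in the camera images.
- red_shaft (a point): Centre of the top end of the upright dark steel shaft (26 mm thick, a flat 7 mm off axis) that carries the red-lever collar; z up, x points level out of the flat, square to it. A 20 x 4 mm yellow mark on the top end runs along the flat. It ends 12 mm above the collar, 57 mm above the black top of a fixed yellow box, 130 mm square; a 60 mm flange below the collar tops out 49 mm below this point.
- red_collar_grip (a point): Grip height on the axis of the aluminium collar (44 mm wide, from 26 mm below this point to 10 mm above); z up, x level outward along the set screw, 14 mm below this point. It only turns about the shaft, stiffly (0.3 N m), and stays put. Starts 0.5 to 1.25 rad anticlockwise (from above) of facing the flat. Its sides along y are free; the lever hub is on the screw, 50 to 66 mm from the axis.
- red_pad (a point): Middle of the top of the pad (26 mm in x, 30 in y, 8 thick) ending the red lever; y along the lever, z square to the pad. The lever turns about the set screw: pad 46 mm from the screw axis, on the collar's +y side, 58 mm out along the collar's x, its face 4 mm above the lever's mid-line. Starts slanting up 0.42 to 0.50 rad; 2 N straight down swings it to a firm stop when level (tight). Stays put.
- blue_pad (a point): The same point on the blue lever of the other, otherwise identical box, shaft and collar, 0.24 to 0.46 m to one side (shaft to shaft), which is to be left alone.
Not all that is in view belongs to the job. What is shaped like the part that bears red_shaft but green or white is not meant.

How it is judged:
On the way, in this order (a step that is already met when the one before it is completed fails the run):
1. the red-lever collar is turned so that its set screw faces the shaft's flat, while the lever is still up (angle between the x axis of red_collar_grip and the x axis of red_shaft, either way round below 0.18 rad and x of red_pad in the frame of red_shaft above 0.03 m and angle between red_pad's own z axis and vertical above 0.3 rad), for 0.2 s.
2. the red lever is pressed down level, tightening the screw (angle between red_pad's own z axis and vertical below 0.18 rad and angle between the x axis of red_collar_grip and the x axis of red_shaft, either way round below 0.18 rad), for 0.2 s.
At the end, for the whole second after the job is handed in: The red-lever collar's set screw faces the shaft's flat to within 10 degrees, its lever is down level to within 10 degrees, and the blue lever's pad is within 12 mm of where it started (all of step 2 and x of red_pad in the frame of red_shaft above 0.03 m and distance of blue_pad from where it was at the start of the episode below 0.012 m); the robot touches nothing.
It fails at once if the collar with the blue lever is turned or its lever moved (its pad shifts by more than 12 mm) (distance of blue_pad from where it was at the start of the episode above 0.012 m).
It also fails if it takes over 42 s, if anything falls off the work surface, if the arm or the gripper's body presses on something with over 40 N, if the wrist force passes 120 N, or if a joint passes its speed limit or range.

## Working session

There is one attempt and no reset: what is moved stays moved. The work goes in short steps, Python scripts to look and compute and a shell command to move; the robot and the scene stay as the last step left them, time stands still between calls to the robot, and variables do not carry over. Pictures are saved under pics/ and viewed, at most 10 in all, crops included, and the job is handed in when it is done.

```bash
mkdir -p pics
cat > h.py <<'E'
import numpy as np,cv2
from scipy.spatial.transform import Rotation as R
from plant import sensors,optics,manip,spotter
def w2px(cam,p):
    c=optics.get_calibration(cam);E=np.array(c['extrinsics']);K=np.array(c['K'])
    q=E[:3,:3]@np.array(p)+E[:3,3];q=np.array([q[0],-q[1],-q[2]]);u=K@q;return u[:2]/u[2]
def px2w(cam,u,v,d):
    c=optics.get_calibration(cam);E=np.array(c['extrinsics']);K=np.array(c['K'])
    q=np.linalg.inv(K)@np.array([u,v,1.])*d;q=np.array([q[0],-q[1],-q[2]])
    return E[:3,:3].T@(q-E[:3,3])
E
python3 - <<'E'
from h import *
np.set_printoptions(precision=3,suppress=True)
s=sensors.read_state();print(s)
for cam in ['top','side']:
    im,d=optics.get_image(cam);cv2.imwrite(f'pics/{cam}0.png',im[:,:,::-1]);np.save(f'{cam}d.npy',d)
    print(cam,[k for k in optics.get_calibration(cam)])
    for n in ['red_shaft','red_collar_grip','red_pad','blue_pad']:
        for r in spotter.tip_of(cam,n): print(n,round(r['score'],2),np.array(r['at']),w2px(cam,r['at']))
print(sensors.read_state()['t'])
E
```

```text
{'t': 0.0, 'q': array([ 1.057,  0.334,  0.04 ,  1.466, -0.013,  1.343, -0.059]), 'joint_velocities': array([ 0.002, -0.001,  0.002, -0.001, -0.   ,  0.   , -0.001]), 'joint_torque': array([  0.   , -65.637,   1.335, -40.38 ,  -0.06 ,   0.045,   0.   ]), 'ee_pos': array([ 0.262, -0.594,  0.233]), 'eef_rot': array([-3.073, -0.646,  0.001]), 'wrist_force': array([ 0.701, -0.166, -0.409]), 'torque': array([-0.007, -0.025, -0.023]), 'finger_force': 0.0, 'gripper_width': 0.08683996790350623}
top ['K', 'extrinsics']
red_shaft 0.8 [0.467 0.122 0.121] [302.458 198.833]
red_shaft 0.69 [0.231 0.296 0.124] [232.159 293.596]
red_shaft 0.68 [0.678 0.137 0.12 ] [296.651 117.516]
red_collar_grip 0.95 [0.235 0.296 0.103] [234.275 290.766]
red_collar_grip 0.8 [0.676 0.138 0.098] [297.052 120.71 ]
red_collar_grip 0.79 [0.468 0.127 0.097] [301.199 199.199]
red_collar_grip 0.59 [0.474 0.336 0.102] [220.511 196.881]
red_pad 0.74 [0.506 0.399 0.111] [195.099 184.307]
red_pad 0.73 [0.27  0.359 0.106] [209.108 277.067]
red_pad 0.72 [0.729 0.188 0.108] [277.952 100.143]
red_pad 0.58 [0.441 0.186 0.108] [277.9
[... 314 characters left out ...]
7 [0.467 0.122 0.121] [305.729 203.002]
red_collar_grip 0.98 [0.235 0.298 0.098] [425.352 269.36 ]
red_collar_grip 0.76 [0.469 0.126 0.1  ] [305.39  211.565]
red_collar_grip 0.74 [0.437 0.189 0.11 ] [319.791 227.884]
red_collar_grip 0.72 [0.474 0.335 0.094] [300.35  287.556]
red_collar_grip 0.69 [0.68  0.141 0.095] [208.622 219.703]
red_pad 0.8 [0.44  0.189 0.113] [318.554 226.702]
red_pad 0.51 [0.508 0.395 0.111] [279.907 308.269]
red_pad 0.49 [0.728 0.187 0.107] [181.179 230.3  ]
red_pad 0.49 [0.268 0.358 0.109] [413.787 290.44 ]
blue_pad 0.67 [0.467 0.124 0.118] [305.817 204.786]
blue_pad 0.43 [ 0.396 -0.129  0.11 ] [335.206 143.538]
blue_pad 0.41 [0.466 0.129 0.1  ] [306.498 212.348]
0.5
```

View pics/top0.png

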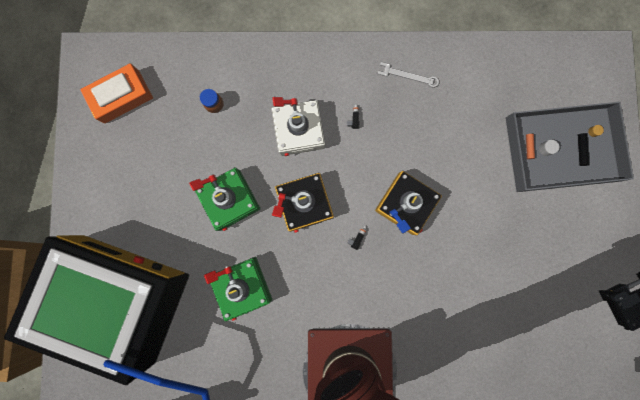

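```bash
python3 -c "
import cv2
a=cv2.imread('pics/top0.png')[140:260,240:360];cv2.imwrite('pics/crop_t.png',cv2.resize(a,(600,600),interpolation=cv2.INTER_CUBIC))"
```

```text
(no output)
```

View pics/crop_t.png

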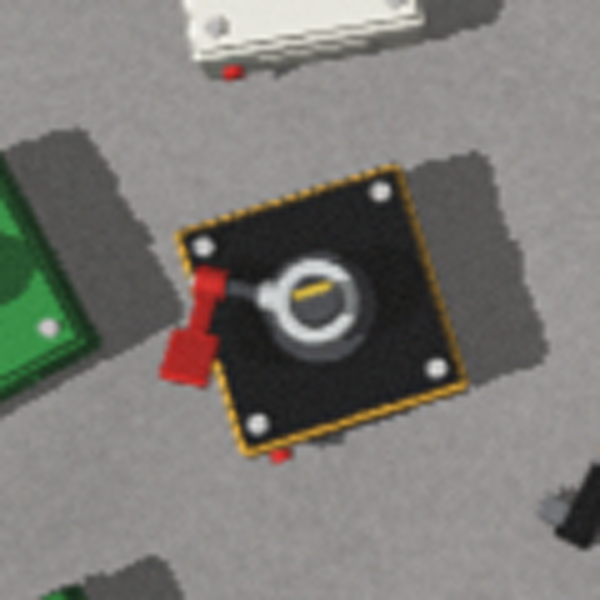

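Candidates: black/yellow box with red lever (302,200); white box (297,122) and green boxes (222,197), (235,290), which are look-alikes; blue-lever box (412,203), not to be touched. The crop confirms (302,200): black top, yellow rim, yellow mark on the shaft, red lever up. The screw points about 80° and the flat faces about 17°, so the collar needs roughly 1.1 rad clockwise.

```bash
cat >> h.py <<'E'
def row(p,yaw_y,z=None):
    "row (cm,rad) to put TCP at world p, pointing down, tool y at heading yaw_y deg"
    s=sensors.read_state();T=R.from_rotvec(s['eef_rot']);a=np.radians(yaw_y)
    y=np.array([np.cos(a),np.sin(a),0]);zz=np.array([0,0,-1.]);x=np.cross(y,zz)
    G=R.from_matrix(np.c_[x,y,zz])
    return np.r_[100*T.inv().apply(np.array(p)-s['ee_pos']),(T.inv()*G).as_rotvec()].round(3)
E
python3 - <<'E'
from h import *
print(row([.50,-.1,.27],-35));print(row([.467,.123,.26],-10));print(optics.get_calibration('wrist'))
E
```

```text
[ 41.73  -35.692  -3.644  -0.     -0.     -0.545]
[ 47.697 -57.431  -2.641  -0.     -0.     -0.981]
{'K': array([[309.70691629,   0.        , 323.78851592],
       [  0.        , 309.70691629, 199.83335394],
       [  0.        ,   0.        ,   1.        ]]), 'mount': array([[-1.28334769e-03,  9.67590293e-01,  2.52522034e-01,
         6.91019264e-02],
       [ 9.99999170e-01,  1.21329221e-03,  4.33137898e-04,
         1.15715131e-03],
       [ 1.12717010e-04,  2.52522380e-01, -9.67591047e-01,
        -1.51860655e-01],
       [ 0.00000000e+00,  0.00000000e+00,  0.00000000e+00,
         1.00000000e+00]])}
```

```bash
python3 -m handwheel '[7,-6,-1,0,0,-0.1,100, 14,-12,-3,0,0,-0.2,100, 21,-18,-3.6,0,0,-0.3,100, 28,-24,-3.6,0,0,-0.4,100, 35,-30,-3.6,0,0,-0.5,100, 41,-36,-3.6,0,0,-0.6,100, 43,-41,-3.6,0,0,-0.7,100, 45,-46,-3.5,0,0,-0.8,100, 46.5,-51,-3,0,0,-0.9,100, 47.7,-57.4,-2.6,0,0,-0.98,100, 47.7,-57.4,-2.6,0,0,-0.98,100, 47.7,-57.4,-2.6,0,0,-0.98,100]'
cat >> h.py <<'E'
def wpx2w(uv,z,s):
    "wrist pixel -> world point at height z"
    c=optics.get_calibration('wrist');K=c['K'];M=c['mount'];u=(uv[0]-K[0,2])/K[0,0];v=(uv[1]-K[1,2])/K[1,1]
    th=np.hypot(u,v);k=np.sin(th)/max(th,1e-9);ray=np.array([u*k,-v*k,-np.cos(th)])
    T=R.from_rotvec(s['eef_rot']);o=s['ee_pos']+T.apply(M[:3,3]);r=T.apply(M[:3,:3]@ray);return o+r*(z-o[2])/r[2]
E
python3 - <<'E'
from h import *
np.set_printoptions(precision=3,suppress=True)
s=sensors.read_state();im,d=optics.get_image('wrist');np.save('w1.npy',im);import pickle;pickle.dump(s,open('s1.pkl','wb'))
cv2.imwrite('pics/w1.png',im[:,:,::-1])
print(s['ee_pos'],s['q'])
for n in ['red_shaft','red_collar_grip','red_pad']:
    for r in spotter.tip_of('wrist',n)[:2]: print(n,round(r['score'],2),np.array(r['at']))
E
```

```text
t: 2.0
ee_pos: [0.4668, 0.1136, 0.2603]
eef_rot: [2.408, 2.016, 0.001]
wrist_force: [1.9, 0.4, -0.2]
gripper_width: 0.0868
finger_force: 0.0
[0.467 0.114 0.26 ] [ 0.348  0.005 -0.673  1.794  0.004  1.343 -0.502]
red_shaft 0.98 [0.465 0.128 0.126]
red_shaft 0.82 [0.232 0.298 0.12 ]
red_collar_grip 0.88 [0.671 0.143 0.097]
red_collar_grip 0.72 [0.463 0.126 0.099]
red_pad 0.95 [0.269 0.351 0.108]
red_pad 0.89 [0.73  0.194 0.111]
```

View pics/w1.png

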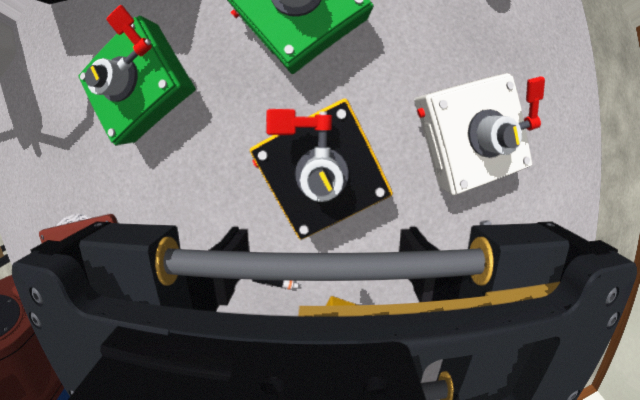

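The wrist view shows the red-lever box centred at (321,178), with yellow mark at (325,181), lever hub at (322,122) and pad at (282,121); fingers are open.

Run:
```python
from h import *
import pickle
np.set_printoptions(precision=4,suppress=True)
im=np.load('w1.npy').astype(int);s=pickle.load(open('s1.pkl','rb'))
r,g,b=im[...,0],im[...,1],im[...,2]
roi=np.zeros(r.shape,bool);roi[160:200,300:345]=1
Y=roi&(r>150)&(g>120)&(b<110)
v,u=np.nonzero(Y);P=np.array([wpx2w((a,c),.121,s) for a,c in zip(u,v)])[:,:2]
m=P.mean(0);w,V=np.linalg.eigh(np.cov(P.T));print('mark',m,len(P),np.sqrt(12*w),'long dir deg',np.degrees(np.arctan2(V[1,1],V[0,1])))
roi[:]=0;roi[100:142,260:345]=1
Rm=roi&(r>150)&(g<70)&(b<70);v,u=np.nonzero(Rm)
h=(u>312);print('hub px',u[h].mean(),v[h].mean(),'pad px',u[u<298].mean(),v[u<298].mean())
print('hub',wpx2w((u[h].mean(),v[h].mean()),.088,s),'pad',wpx2w((u[u<298].mean(),v[u<298].mean()),.107,s))
a=im[100:205,255:395].astype(np.uint8)[:,:,::-1];cv2.imwrite('pics/w1c.png',cv2.resize(a,None,fx=5.5,fy=5.5,interpolation=cv2.INTER_CUBIC))
```

```text
mark [0.4708 0.1242] 113 [0.005  0.0208] long dir deg 107.60757596504297
hub px 321.40928270042195 121.9746835443038 pad px 281.02649930264994 121.34309623430963
hub [0.4772 0.1796 0.088 ] pad [0.4385 0.1877 0.107 ]
```

View pics/w1c.png

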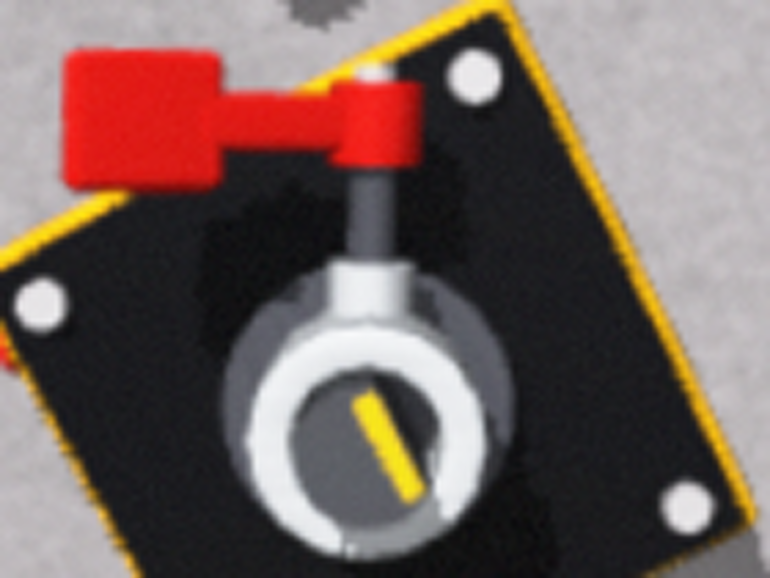

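Run:
```python
from h import *
print(row([.466,.1227,.150],-11.1),row([.466,.1227,.092],-11.1))
```

```text
[ 0.963 -0.249 11.003  0.     0.     0.021] [ 0.964 -0.25  16.803  0.     0.     0.021]
```

```bash
python3 -m handwheel '[0,0,4,0,0,0.02,100, 0,0,4,0,0,0.02,100, 0,0,4,0,0,0.02,100]'
python3 - <<'E'
from h import *
print(row([.466,.1227,.150],-11.1),row([.466,.1227,.092],-11.1))
E
```

```text
t: 2.58
ee_pos: [0.4675, 0.1109, 0.221]
eef_rot: [2.429, 1.992, 0.001]
wrist_force: [0.3, 1.1, 0.0]
gripper_width: 0.0873
finger_force: 0.0
[ 1.126e+00 -3.780e-01  7.100e+00  1.000e-03 -0.000e+00 -3.000e-03] [ 1.126e+00 -3.810e-01  1.290e+01  1.000e-03 -0.000e+00 -3.000e-03]
```

```bash
python3 -m handwheel '[1.1,-0.4,3,0,0,0,100, 1.1,-0.4,7,0,0,0,100, 1.1,-0.4,7,0,0,0,100, 1.1,-0.4,7,0,0,0,100]'
python3 - <<'E'
from h import *
print(row([.466,.1227,.092],-11.1))
E
```

```text
t: 3.08
ee_pos: [0.4663, 0.1234, 0.152]
eef_rot: [2.428, 1.992, 0.003]
wrist_force: [0.1, 0.0, 0.7]
gripper_width: 0.0869
finger_force: 0.0
[-7.700e-02 -3.000e-02  5.995e+00  2.000e-03 -1.000e-03 -3.000e-03]
```

Positioned on axis; descend and close.

```bash
python3 -m handwheel '[0,0,2,0,0,0,100, 0,0,4,0,0,0,100, 0,0,6,0,0,0,100, 0,0,6,0,0,0,100, 0,0,6,0,0,0,30, 0,0,6,0,0,0,0, 0,0,6,0,0,0,0, 0,0,6,0,0,0,0, 0,0,6,0,0,0,0, 0,0,6,0,0,0,0]'
```

```text
t: 4.32
ee_pos: [0.466, 0.1232, 0.0901]
eef_rot: [2.428, 1.993, 0.002]
wrist_force: [6.0, -0.0, -3.6]
gripper_width: 0.0442
finger_force: 30.0
```

```bash
python3 -m handwheel '[0,0,0,0,0,0.1,0, 0,0,0,0,0,0.2,0, 0,0,0,0,0,0.3,0, 0,0,0,0,0,0.4,0, 0,0,0,0,0,0.5,0, 0,0,0,0,0,0.6,0, 0,0,0,0,0,0.7,0, 0,0,0,0,0,0.8,0, 0,0,0,0,0,0.9,0, 0,0,0,0,0,1.0,0, 0,0,0,0,0,1.07,0, 0,0,0,0,0,1.07,0]'
python3 - <<'E'
from h import *
s=sensors.read_state();x=R.from_rotvec(s['eef_rot']).as_matrix()[:,0];print('tool x heading',np.degrees(np.arctan2(x[1],x[0])),s['q'],s['torque'])
im,d=optics.get_image('wrist');cv2.imwrite('pics/w2.png',im[:,:,::-1])
E
```

```text
t: 5.82
ee_pos: [0.4657, 0.1234, 0.0901]
eef_rot: [-3.105, -0.477, -0.002]
wrist_force: [4.5, 0.1, -1.6]
gripper_width: 0.0438
finger_force: 30.0
tool x heading 17.483297046618333 [ 0.18382526  0.16907614 -0.5730644   2.0077471   0.10928966  0.99303644
 -1.70812709] [ 0.09063102 -0.96302143 -0.1286452 ]
```

View pics/w2.png

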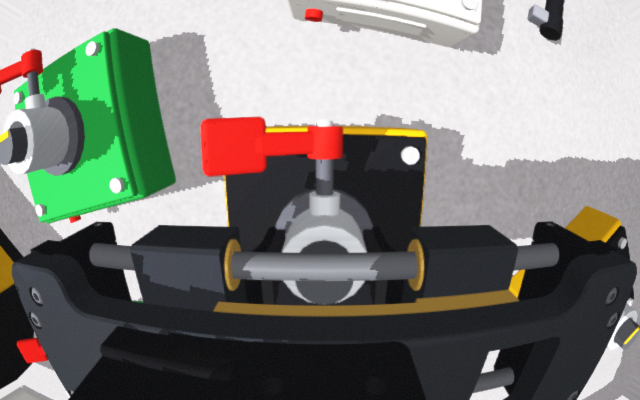

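The collar followed: hub and screw at column 323 are straight along tool x, which heads 17.5° (flat 17.6°). The lever is still up. Release, rise, shut the jaws, go over the pad.

```bash
python3 -m handwheel '[0,0,0,0,0,1.07,0]' >/dev/null 2>&1 </dev/null & sleep 0; wait; echo
```

```text
(no output)
```

That row was my mistake: the turn is relative to the new pose, so it added an unwanted turn. Checking before I correct it.

Run:
```python
from h import *
s=sensors.read_state();x=R.from_rotvec(s['eef_rot']).as_matrix()[:,0];print(s['t'],'tool x heading',np.degrees(np.arctan2(x[1],x[0])),s['ee_pos'],s['gripper_width'],s['wrist_force'])
```

```text
6.0 tool x heading 6.652473473736753 [0.46569409 0.12343426 0.09008588] 0.043714628942520393 [ 4.66101803 -0.22526991 -3.30170765]
```

Turned 10.8° too far, with the lever still up and the grip held. Turning back 0.19 rad and holding.

```bash
python3 -m handwheel '[0,0,0,0,0,-0.1,0, 0,0,0,0,0,-0.19,0, 0,0,0,0,0,-0.19,0, 0,0,0,0,0,-0.19,0, 0,0,0,0,0,-0.19,0]'
python3 - <<'E'
from h import *
s=sensors.read_state();x=R.from_rotvec(s['eef_rot']).as_matrix()[:,0];print('tool x heading',np.degrees(np.arctan2(x[1],x[0])))
E
```

```text
t: 6.62
ee_pos: [0.4657, 0.1234, 0.0901]
eef_rot: [-3.104, -0.482, -0.002]
wrist_force: [5.8, -0.8, -3.3]
gripper_width: 0.0434
finger_force: 30.0
tool x heading 17.654847403991585
```

Back at 17.65°. Release and rise, then shut above.

```bash
python3 -m handwheel '[0,0,0,0,0,0,100, 0,0,0,0,0,0,100, 0,0,0,0,0,0,100, 0,0,0,0,0,0,100, 0,0,-5,0,0,0,100, 0,0,-10,0,0,0,100, 0,0,-14,0,0,0,50, 0,0,-14,0,0,0,0, 0,0,-14,0,0,0,0, 0,0,-14,0,0,0,0]'
python3 - <<'E'
from h import *
np.set_printoptions(precision=4,suppress=True)
s=sensors.read_state();im,d=optics.get_image('wrist');cv2.imwrite('pics/w3.png',im[:,:,::-1]);np.save('w3.npy',im)
import pickle;pickle.dump(s,open('s3.pkl','wb'))
im=im.astype(int);r,g,b=im[...,0],im[...,1],im[...,2]
m=((r>140)&(g<70)&(b<70)).astype(np.uint8);n,l,st,c=cv2.connectedComponentsWithStats(m)
for i in range(1,n):
    if st[i,4]>80: print(st[i],c[i])
print(row([.5069,.186,.145],-72.4))
E
```

```text
t: 7.88
ee_pos: [0.4645, 0.1231, 0.2287]
eef_rot: [-3.105, -0.481, 0.003]
wrist_force: [-0.5, -0.0, 0.5]
gripper_width: 0.0549
finger_force: 0.0
[ 78  66  56  34 839] [101.646   81.8796]
[ 262  118   72   29 1409] [291.5415 131.3478]
[ 5.954 -4.703  8.361 -0.     0.002  0.   ]
```

View pics/w3.png

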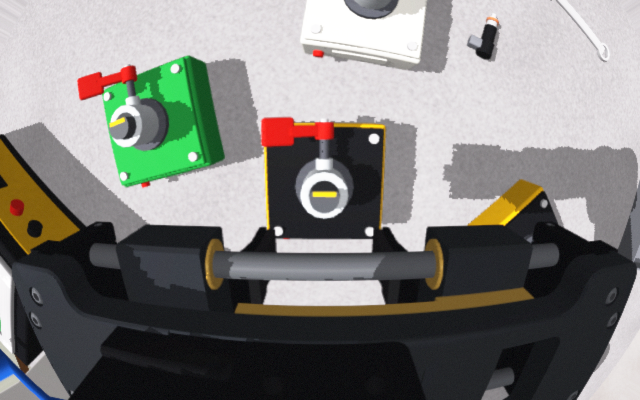

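The picture shows the mark (324,195) square to the screw, hub (324,130) and pad (279,131), with the lever still up. Moving over the pad while the jaws shut.

```bash
python3 -m handwheel '[3,-2.4,2,0,0,0,0, 5.9,-4.7,4,0,0,0,0, 5.9,-4.7,8.4,0,0,0,0, 5.9,-4.7,8.4,0,0,0,0, 5.9,-4.7,8.4,0,0,0,0]'
python3 - <<'E'
from h import *
im,d=optics.get_image('wrist');cv2.imwrite('pics/w4.png',im[:,:,::-1])
print(row([.5069,.186,.101],-72.4))
E
```

```text
t: 8.55
ee_pos: [0.5075, 0.1858, 0.1469]
eef_rot: [-3.105, -0.48, -0.0]
wrist_force: [-0.8, 0.1, 0.8]
gripper_width: 0.0033
finger_force: 0.0
[-1.02e-01 -3.70e-02  4.65e+00  0.00e+00 -2.00e-03 -0.00e+00]
```

View pics/w4.png

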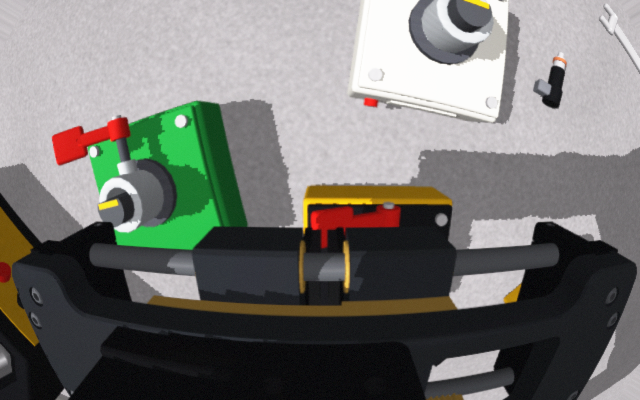

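The shut fingers (325,265) are right over the pad (330,215). Pressing slowly.

```bash
python3 -m handwheel '[-0.1,0,1.5,0,0,0,0, -0.1,0,2.3,0,0,0,0, -0.1,0,2.9,0,0,0,0, -0.1,0,3.4,0,0,0,0, -0.1,0,3.9,0,0,0,0, -0.1,0,4.3,0,0,0,0, -0.1,0,4.5,0,0,0,0, -0.1,0,4.5,0,0,0,0]'
```

```text
t: 9.6
ee_pos: [0.5061, 0.1854, 0.1007]
eef_rot: [3.104, 0.481, -0.001]
wrist_force: [-0.5, 0.1, 0.3]
gripper_width: 0.0003
finger_force: 0.0
```

```bash
python3 -m handwheel '[0,0,0.1,0,0,0,0, 0,0,0.2,0,0,0,0, 0,0,0.2,0,0,0,0]';python3 -m handwheel '[0,0,0.1,0,0,0,0, 0,0,0.2,0,0,0,0, 0,0,0.2,0,0,0,0]'
```

```text
t: 9.98
ee_pos: [0.5063, 0.1855, 0.0992]
eef_rot: [3.104, 0.481, -0.0]
wrist_force: [-1.8, -0.5, 4.0]
gripper_width: 0.0006
finger_force: 2.1
t: 10.35
ee_pos: [0.5065, 0.1857, 0.0984]
eef_rot: [3.104, 0.48, 0.001]
wrist_force: [-6.6, -3.6, 17.0]
gripper_width: 0.0005
finger_force: 8.7
```

Firm stop (17 N) at fingertip height 0.088 m, as expected for level. Lift away and check.

```bash
python3 -m handwheel '[0,0,-2,0,0,0,0, 0,0,-6,0,0,0,0, -3,2,-10,0,0,0,0, -6,4.7,-13,0,0,0,0, -6,4.7,-13,0,0,0,0, -6,4.7,-13,0,0,0,0]'
python3 - <<'E'
from h import *
np.set_printoptions(precision=4,suppress=True)
im,d=optics.get_image('wrist');a=im[90:230,220:400,::-1];b,d=optics.get_image('side');b=b[170:260,260:380,::-1]
cv2.imwrite('pics/w5.png',np.hstack([cv2.resize(a,(450,350)),cv2.resize(b,(350,350))]))
t,dt=optics.get_image('top')
for c,n in [('wrist','red_pad'),('side','red_pad'),('top','red_pad'),('top','blue_pad')]:
    for r in spotter.tip_of(c,n)[:4]: print(c,n,round(r['score'],2),np.array(r['at']))
E
```

```text
t: 11.1
ee_pos: [0.4633, 0.1229, 0.2266]
eef_rot: [3.105, 0.48, 0.0]
wrist_force: [1.2, -0.5, -1.0]
gripper_width: 0.0004
finger_force: 0.0
wrist red_pad 0.65 [0.5055 0.1815 0.0887]
wrist red_pad 0.6 [0.5087 0.3978 0.1107]
side red_pad 0.73 [0.5107 0.3939 0.1115]
side red_pad 0.62 [0.2706 0.3582 0.1094]
side red_pad 0.54 [0.7268 0.1869 0.1113]
top red_pad 0.74 [0.7297 0.183  0.1121]
top red_pad 0.72 [0.5053 0.402  0.1102]
top red_pad 0.63 [0.2707 0.3578 0.1091]
top blue_pad 0.74 [ 0.3941 -0.1347  0.1079]
```

View pics/w5.png

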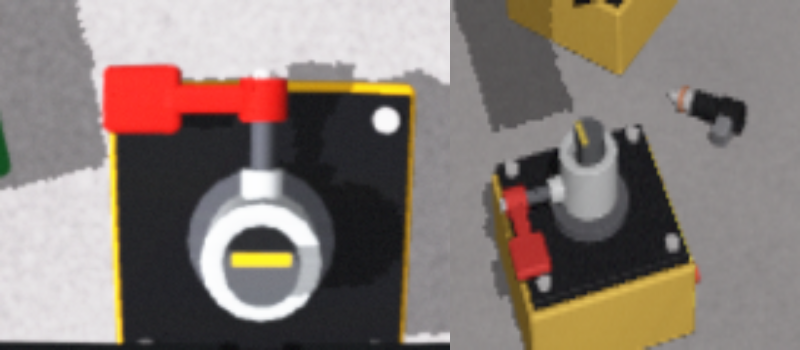

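The pad (142,98 in the left half) is down level, at z 0.0887, and the screw is square to the mark. The blue pad is unmoved and the robot is clear.

```bash
python3 -c "
from plant import manip;print(manip.finish_job())"
```

```text
the job is handed in; nothing more can be done
None
```

I turned the red collar to face the flat (within about 1° by my measurement), pressed its lever down to the firm stop, let go and handed the job in at about 11 s; the blue lever was not touched, and one mistyped row over-turned the red collar about 11° before I turned it back, with the lever still up.

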